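# Load a drive carrier through the check flaps of a test bay

## Task

Pick up the drive carrier by its upright tab, set it in the open front of the drive test bay and push it in under the hood through the hanging check flaps, feeling for the connector inside and pressing it firmly but gently (some 10 N of push is enough) until the connector has slid home. Leave the carrier there with both flaps fallen shut behind it, and leave the other things on the bench alone.

Things in the scene. Friction and masses are not known exactly. Their poses are not given: they have to be found in the camera images.
- carrier: Drive carrier, about 0.35 kg: flat aluminium block 100 (x) x 60 (y) x 18 mm with an upright black tab amid its top, 24 (x) x 10 (y) mm, reaching 72 mm above the underside: grip the tab across its 10 mm. Both ends are alike; either may go in first. Origin: centre of the underside, z up. Lies flat on the bench at the start.
- tab_top (a point): Centre of the top of the carrier's tab, 72 mm above its underside; axes as the carrier.
- bay: Drive test bay, fixed: grey hooded lane. Origin on the bench under the gate, on the centre line; +x is the push direction, z up. Lane floor 4 mm over the bench, x = -130 to 205 mm; behind the gate its walls are 64 mm apart. More than 30 N between carrier and bay (floor, rails, flaps and connector added up) at any time damages it. Sliding the carrier in takes only a few N.
- infeed (a point): On the lane floor (4 mm over the bench), middle of the open in-feed apron in front of the gate, 74 mm before it; axes as the bay. A carrier set down centred here just clears the flaps. Guide rails 18 mm high at both sides, inner gap narrowing from 84 mm at the outer end (bay x = -120 mm) to 64 mm at the gate.
- slot (a point): On the hood's top, 38 mm over the bench, on the centre line of its slot, 100 mm past the gate; axes as the bay. Hood: bay x = 14 to 205 mm, underside 34 mm over the bench. The 24 mm wide slot runs its whole length; the carrier's tab passes along it, standing out to 76 mm over the bench. The fingers stay above the hood.
- contact (a joint): How far the connector inside the lane has slid in, m: 0 at the start, home from 0.007, hard stop at 0.011; stays where pushed. Its sprung black face (6 to 20 mm over the bench) stands 125 to 160 mm past the gate, differently each time and not measured: feel for it. The face yields at 0.8 N/mm for up to 8 mm; at about 5 N the connector begins to slide. Let go, the face springs the carrier back some 6 mm.
- flap_l (a joint): Left (bay +y) steel check flap, rad: 0 hanging shut, grows as it swings inwards (bay +x) and up, to 1.5; cannot swing outwards. Hinged on its top edge 32 mm over the bench at bay x = 0; spans bay y = 11 to 31 mm, down to 8 mm over the bench. 50 g; falls shut once the carrier's rear end is 25 mm past the gate. The 22 mm gap between the flaps lets the tab by.
- flap_r (a joint): Right (bay -y) check flap, mirror image of the left one, bay y = -11 to -31 mm; same joint values.
- spare: Bystander: bare drive without a tab, 100 x 70 x 12 mm; origin under its centre. Leave it alone.
- heatsink: Bystander: finned aluminium heatsink 50 x 50 x 32 mm; origin under its centre.
- screwdriver: Bystander: screwdriver, 170 mm long, lying.
- screwcup: Bystander: small steel screw bowl, 64 mm across, 35 mm high; origin under its centre.
- fan: Bystander: square black case fan 80 x 80 x 25 mm; origin under its centre.
- memory: Bystander: green memory module 133 x 30 x 6 mm; origin under its centre.

How it is judged (in metres and radians):
On the way:
1. the carrier, lying on the lane floor, has swung both flaps inwards (value of joint each of flap_l, flap_r above 0.7 rad and z of carrier in the frame of bay below 0.012 m and x of carrier in the frame of bay above -0.06 m), for 0.1 s.
At the end, for the whole second after the job is handed in: The connector has been pushed in by at least 7 mm; the carrier lies at rest, flat (within 0.06 rad) and in line (within 0.08 rad) on the lane floor, its centre at least 74 mm past the gate; both flaps hang shut (below 0.1 rad) (value of joint contact above 0.007 m and value of joint each of flap_l, flap_r below 0.1 rad and x of carrier in the frame of bay above 0.074 m and z of carrier in the frame of bay below 0.008 m and angle between carrier's own z axis and vertical below 0.06 rad and angle between the x axis of carrier and the x axis of bay, either way round below 0.08 rad and linear speed of carrier below 0.01 m/s); the robot touches nothing.
It fails at once if carrier and bay (with its flaps and connector) pressed together with more than 30 N (contact force between carrier and bay above 30 N).
It fails at once if a bystander moved by more than 20 mm (distance of any of spare, heatsink, screwdriver, screwcup, fan, memory from where it was at the start of the episode above 0.02 m).
It also fails if it takes over 70 s, if anything falls off the work surface, if the arm or the gripper's body presses on something with over 40 N, if the wrist force passes 120 N, or if a joint passes its speed limit or range.

## Robot

A 6-joint arm with a two-finger parallel gripper is mounted at the origin on the work surface. World frame = base frame: x ahead of the robot, y to its left, z up, the work surface at z = 0. Lengths are in m, angles in degrees, forces in N, time in s.
With the tool pointing down it reaches from about 0.35 to 0.875 m from the base axis. Payload 4.2 kg.
Tool frame: the origin (TCP) lies at the very end of the fingers, on their centre line; the grasp point (between the pads) lies 19 mm behind it; z points along the fingers, y is the line along which they close (so a half turn about z gives the same grasp; the last joint's range is limited). The gripper opens to 87 mm and grips with 3 to 60 N. Pads are 19 mm wide; open, the fingers measure 117 mm over their backs; the gripper's body (75 mm by 190 mm) begins 51 mm behind the grasp point.
Start: joints at [-58.694, 22.042, 0.453, 0, -68.411, -14.817], TCP at [0.177, -0.599, 0.223] pointing down, gripper open.
Joint ranges: [-179.83, 179.83], [-69.29, 118.12], [-61.27, 80.66], [-181.25, 117.63], [-171.15, -9.14], [-177.46, 177.46]. Speed limits (degrees/s): [159.86, 159.86, 180, 180, 180, 180].

## Interface

Orientations are given as a 3x3 rotation matrix whose columns are the frame's x, y, z axes.
In Python, from station import monitor, cams, ticket gives the robot as it stands.
- The arm moves only by the tool drive_tool, never from a script. Its argument "moves" is a list of rows, each an object with "delta_pos": the shift along the tool's x, y, z in mm, a list of three; "turn": the turn about the tool's z in rad; "claw": the opening, from 0 (shut) to 1 (fully open). A call has 1 to 12 rows; each row shifts and turns the commanded pose from where the row before left it, along the tool's axes as they then stand; what a row does not reach is not made up. A row lasts 1/8 s, in which the tool goes at most 62.5 mm and 10.7 degrees, less where a joint would pass 70% of its speed; a pose out of reach is approached as far as the arm can. A call is refused whole if a number of a shift passes 62.5 or a number of a turn 0.188, either way. A call with a gripper value outside its range is refused whole. The fingers move at their own pace and stop on an object; the grip force is fixed at half the most. Time passes only in rows, so rows that do not move let the fingers close. It gives the time, the measured TCP pose, the force, the opening and the grip force at its end, in the units of the state.
- monitor.sense(): the state, without advancing time (a new reading comes with each control period).
- cams.capture(name): name is "side" or "top"; returns a dict with "color" (384x512x3 uint8, red, green, blue), "range_z" (384x512 float32, m along the optical axis (not along the pixel's ray), 0 where there is no reading), "vertical_fov" (degrees; the focal length in pixels is half the picture's height over the tangent of half this angle, whatever the lens; pixels are square), "cx", "cy" (the principal point, pixels), "extrinsics" (4x4, takes a point from camera to world coordinates). Camera axes: x right, y down, z forward; pixel columns grow to the right and rows downward; lengths in m; the calibration is good to about 2 mm. A picture is of the moment at which its call begins.
- ticket.finish_job(): hands the job in; it is judged then, once.
The state is a dict: "time_s": time; "joints": joint angles; "joint_velocities": joint speeds; "effort": joint torques, N m; "tcp_pos": TCP position; "ee_rot": TCP orientation; "wrist_force": force on the tool from outside, world axes, zero at the start; "moment": the same for the moment, N m; "gripper_width": opening from 0.0 (shut) to 1.0 (fully open); "gripper_force": force on a finger pad.
Only numpy, scipy, OpenCV 4.12 (cv2) and the standard library are available. Lean on these libraries where they do the work, as an engineer would, in place of code of your own. Each camera call takes 0.05 s, during which the arm holds its last target. There are 200 camera calls.

## Working session

There is one attempt and no reset: what is moved stays moved. The work goes in short steps, Python scripts to look and compute and a tool call to move; the robot and the scene stay as the last step left them, time stands still between calls to the robot, and variables do not carry over. Pictures are saved under pics/ and viewed, at most 10 in all, crops included, and the job is handed in when it is done.

Besides the shell and the picture viewer there is one more tool, called after "Call:" as a command line: name --argument value ..., lists and objects as JSON in quotes. drive_tool: Moves the arm, as the interface text tells. Its arguments: {"type":"object","properties":{"moves":{"type":"array","items":{"type":"object","properties":{"delta_pos":{"type":"array","items":{"type":"number"}},"turn":{"type":"number"},"claw":{"type":"number"}}}}},"required":["moves"]}

```bash
mkdir -p pics; cat > h.py <<'E'
import numpy as np, cv2
from station import monitor, cams, ticket
def pts(c):
    h,w=c["range_z"].shape; f=h/2/np.tan(np.radians(c["vertical_fov"])/2)
    v,u=np.mgrid[:h,:w]; z=c["range_z"]
    p=np.stack([(u-c["cx"])*z/f,(v-c["cy"])*z/f,z,np.ones_like(z)],-1)@np.array(c["extrinsics"]).T
    return p[...,:3]
E
python3 - <<'E'
from h import *
for n in("top","side"):
    c=cams.capture(n); cv2.imwrite(f"pics/{n}0.png",cv2.resize(c["color"][...,::-1],(800,600),interpolation=cv2.INTER_NEAREST)); np.savez(f"{n}0.npz",**c)
    print(n,np.round(c["extrinsics"],3).tolist(),c["vertical_fov"],c["cx"],c["cy"],(c["range_z"]==0).mean())
print(monitor.sense())
E
```

```text
top [[0.181, -0.962, 0.206, 0.389], [-0.983, -0.178, 0.032, -0.003], [0.006, -0.208, -0.978, 0.85], [0.0, 0.0, 0.0, 1.0]] 56.266813102943786 257.63297797695867 191.0834237326417 0.004124959309895833
side [[-0.952, -0.228, 0.207, 0.328], [-0.307, 0.664, -0.682, 0.706], [0.018, -0.712, -0.702, 0.774], [0.0, 0.0, 0.0, 1.0]] 54.77069155763512 254.27003220019205 194.38574964107377 0.003977457682291667
{'time_s': 0.1, 'joints': array([-5.86943042e+01,  2.20875129e+01,  3.85759918e-01, -2.41513846e-02,
       -6.84107048e+01, -1.48151777e+01]), 'joint_velocities': array([ 0.02009858, -0.00335985,  0.3445164 ,  0.12312039,  0.09611888,
       -0.04205086]), 'effort': array([ 4.54773199e-04, -3.91688883e+01,  1.87935036e+01,  4.23182398e+00,
        1.34706116e-02, -7.85789848e-05]), 'tcp_pos': array([ 0.17724916, -0.59876904,  0.22154719]), 'ee_rot': array([[-9.58910805e-01, -2.83706888e-01, -6.84956110e-04],
       [-2.83707688e-01,  9.58908969e-01,  1.88062597e-03],
       [ 1.23264015e-04,  1.99767988e-03, -9.99997997e-01]]), 'wrist_force': array([-0.25674153, -0.39386726, -0.04171171]), 'moment': array([ 0.03411004, -0.01508692, -0.03455561]), 'gripper_force': 0.0, 'gripper_width': 1.003684895091466}
```

View pics/top0.png

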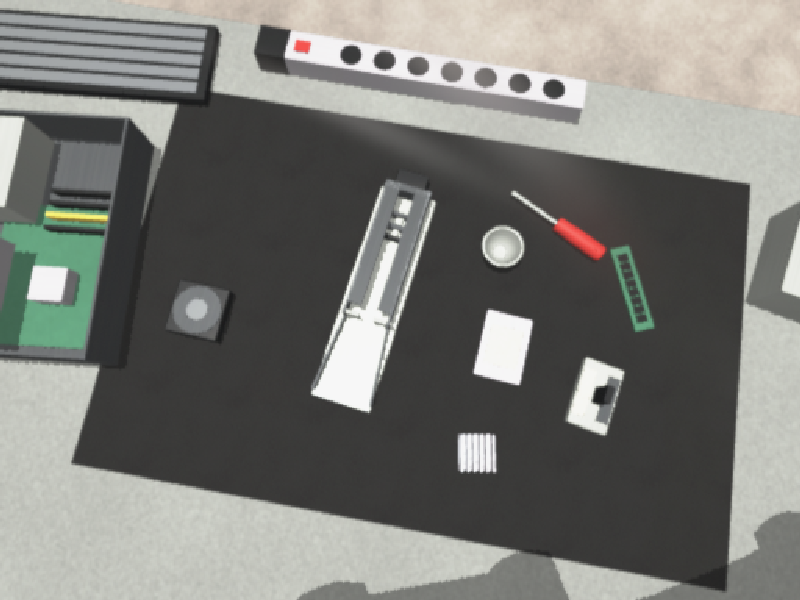

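View pics/side0.png

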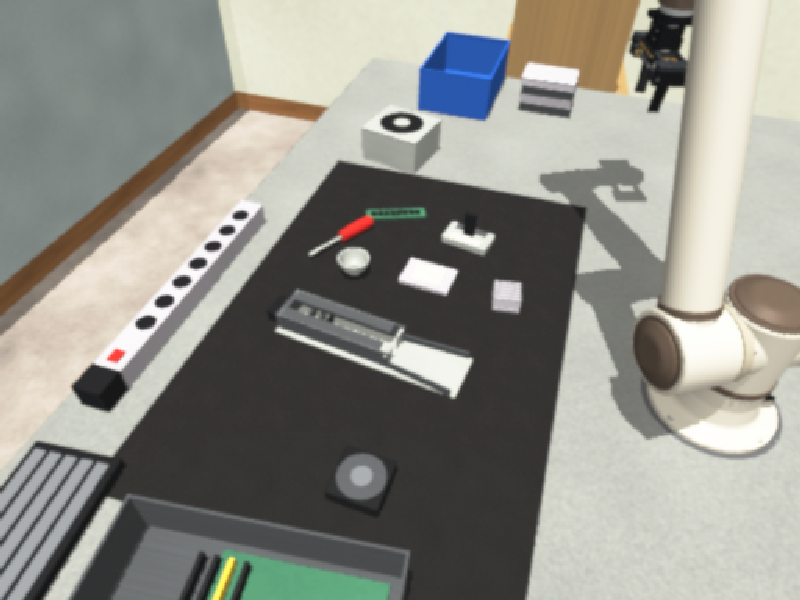

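The top view shows the carrier at (595,395) with its tab at (603,393). The bay runs from the apron at (345,370) to the hood's rear end at (410,185). The spare is at (503,347) and the heatsink at (477,453).

```bash
python3 - <<'E'
from h import *
for n in("top","side"):
    c=dict(np.load(n+"0.npz")); p=pts(c); X=p.reshape(-1,3)
    s=1/1.5625
    def near(u,v,r):
        if n=="top":
            pass
        return None
    T=np.load("top0.npz"); 
    if n=="top":
        P=p; c0=P[int(395*s),int(580*s)]; b0=P[int(370*s),int(345*s)]; b1=P[int(190*s),int(410*s)]
        print(c0,b0,b1)
    m=np.linalg.norm(X[:,:2]-c0[:2],axis=1)<.09
    Q=X[m]; 
    print(n,"z hist",np.histogram(Q[:,2],bins=np.arange(-.005,.08,.005)))
    k=Q[(Q[:,2]>.012)&(Q[:,2]<.024)]; r=cv2.minAreaRect(k[:,:2].astype(np.float32)*1000); print("block",r,cv2.boxPoints(r).tolist(),np.median(k[:,2]))
    t=Q[(Q[:,2]>.066)&(Q[:,2]<.08)]; print("tab",len(t),t.mean(0),(t.min(0)+t.max(0))/2,cv2.minAreaRect(t[:,:2].astype(np.float32)*1000))
    d=(b1-b0)[:2]; L=np.linalg.norm(d); d/=L; nn=np.array([-d[1],d[0]]); R=X[:,:2]-b0[:2]; a=R@d; l=R@nn
    m=(a>-.1)&(a<L+.1)&(abs(l)<.08)
    Q=X[m]; 
    print("bay hist",np.histogram(Q[:,2],bins=np.arange(-.005,.06,.003)))
    for lo,hi in((.0325,.045),(.002,.05)):
        k=Q[(Q[:,2]>lo)&(Q[:,2]<hi)]; r=cv2.minAreaRect(k[:,:2].astype(np.float32)*1000); print("bay",lo,r,cv2.boxPoints(r).round(1).tolist())
E
```

```text
[ 0.47132264 -0.25700118  0.01746223] [0.44511398 0.09179545 0.00524351] [0.73142105 0.0444578  0.03892274]
top z hist (array([1490, 1989,   29,   58,  868,  112,    8,    9,   10,    8,   10,
          9,   11,   11,   13,   53]), array([-0.005,  0.   ,  0.005,  0.01 ,  0.015,  0.02 ,  0.025,  0.03 ,
        0.035,  0.04 ,  0.045,  0.05 ,  0.055,  0.06 ,  0.065,  0.07 ,
        0.075]))
block ((472.9378967285156, -278.62860107421875), (60.461700439453125, 99.97245788574219), 79.73706817626953) [[418.3653259277344, -299.4699401855469], [516.73828125, -317.2815856933594], [527.510498046875, -257.7872619628906], [429.13751220703125, -239.97561645507812]] 0.018056174108376954
tab 65 [ 0.4723752  -0.27819264  0.07134285] [ 0.47317281 -0.2785135   0.07043247] ((472.9997863769531, -278.7966003417969), (10.46451187133789, 24.17530632019043), 76.81642150878906)
bay hist (array([ 380, 4527, 3831, 1572,   95,   41,   67,  188,  113,  165,   55,
         16,   49,  435, 1194,  152,    1,    0,    0,    0,    0]), array([-0.005, -0.002,  0.001,  0.004,  0.007,  0.01 ,  0.013,  0.016,
        0.0
[... 1581 characters left out ...]
,  0.001,  0.004,  0.007,  0.01 ,  0.013,  0.016,
        0.019,  0.022,  0.025,  0.028,  0.031,  0.034,  0.037,  0.04 ,
        0.043,  0.046,  0.049,  0.052,  0.055,  0.058]))
bay 0.0325 ((629.8137817382812, 61.1087646484375), (77.6970443725586, 221.12864685058594), 83.28053283691406) [[515.5, 35.5], [735.0999755859375, 9.600000381469727], [744.2000122070312, 86.80000305175781], [524.5999755859375, 112.5999984741211]]
bay 0.002 ((588.184814453125, 68.27539825439453), (159.07327270507812, 488.9452819824219), 80.48631286621094) [[333.8999938964844, 30.200000762939453], [816.0999755859375, -50.599998474121094], [842.4000244140625, 106.30000305175781], [360.20001220703125, 187.10000610351562]]
```

```bash
python3 - <<'E'
from h import *
th=np.radians(-6.5); d=np.array([np.cos(th),np.sin(th)]); n=np.array([-d[1],d[0]]); o=np.array([.52,.074])
for nm in("top","side"):
    X=pts(dict(np.load(nm+"0.npz"))).reshape(-1,3); R=X[:,:2]-o; a=R@d*1000; l=R@n*1000
    m=(a>-170)&(a<250)&(abs(l)<60); a,l,z=a[m],l[m],X[m,2]*1000
    print(nm); H=(z>34.5)&(z<42)
    mid=[]
    for s in range(-160,240,20):
        b=(a>=s)&(a<s+20); h=np.sort(l[b&H]); r=np.sort(l[b&(z>17)&(z<30)]); f=l[b&(z>2.5)&(z<8)]
        if len(h)>10:
            g=np.diff(h); i=g.argmax(); print(s,"hood %.1f %.1f gap %.1f %.1f"%(h[0],h[-1],h[i],h[i+1]),len(h)); mid.append((s+10,h[0],h[-1],h[i],h[i+1]))
        elif len(r)>3:
            L=r[r<0];U=r[r>0]; print(s,"rail",np.round([L.min(),np.median(L),L.max()] if len(L) else [],1),np.round([U.min(),np.median(U),U.max()] if len(U) else [],1),"floor",np.round(np.percentile(f,[1,99]),1) if len(f)>5 else "")
    mid=np.array(mid)[1:-1]
    for c,w in(("outer",mid[:,1:3].mean(1)),("slot",mid[:,3:5].mean(1))):
        k=np.polyfit(mid[:,0],w,1); print(c,"ang %.2f"%(-6.5+np.degrees(np.arctan(k[0]))),"off %.2f"%k[1])
    hh=a[H&(abs(l)<35)]; print("a hood range",np.percentile(hh,[0,1,99,100])); ff=a[(z>2.5)&(z<8)&(abs(l)<25)]; print("floor a",np.percentile(ff,[0,1,5,99,100]))
    # height profile along left strip
    st=(abs(abs(l)-20)<6); print([(s,round(float(np.median(z[st&(a>=s)&(a<s+4)])),1)) for s in range(-28,44,4) if (st&(a>=s)&(a<s+4)).sum()>1])
    e=[(s,round(float(np.median(z[st&(a>=s)&(a<s+4)])),1)) for s in range(196,236,4) if (st&(a>=s)&(a<s+4)).sum()>1]; print(e)
    e=[(s,round(float(np.median(z[st&(a>=s)&(a<s+4)])),1)) for s in range(-160,-100,4) if (st&(a>=s)&(a<s+4)).sum()>1]; print(e)
E
python3 -c "
import cv2
for n,(x,y,w,h) in dict(top=(195,105,90,165)).items():
    i=cv2.imread(f'pics/{n}0.png'); i=cv2.resize(i,(512,384),interpolation=cv2.INTER_NEAREST)[y:y+h,x:x+w]; cv2.imwrite(f'pics/{n}_crop.png',cv2.resize(i,None,fx=3.6,fy=3.6,interpolation=cv2.INTER_CUBIC))"
```

```text
top
-120 rail [-44.9 -42.5 -40.6] [42.1 43.7 46.5] floor [-51.5  42.4]
-100 rail [-43.2 -41.5 -38.9] [39.9 42.3 44.4] floor [-45.1  45.9]
-80 rail [-41.3 -40.2 -37.9] [38.4 40.1 42. ] floor [-49.4  45.6]
-60 rail [-39.5 -38.1 -36.1] [36.  38.1 40.7] floor [-46.7  51.2]
-40 rail [-38.4 -36.2 -34.2] [35.4 36.6 38.5] floor [-46.1  45.4]
-20 rail [-36.6 -34.3 -32.4] [32.3 34.8 37.1] floor [-53.9  46.7]
0 hood -37.3 38.0 gap -11.1 12.3 69
20 hood -35.9 35.7 gap -12.3 11.7 173
40 hood -36.3 35.9 gap -12.4 12.0 175
60 hood -36.4 35.5 gap -12.7 11.7 167
80 hood -36.3 35.6 gap -12.3 11.6 171
100 hood -36.5 35.3 gap -12.4 11.4 168
120 hood -36.6 35.7 gap -12.8 11.4 166
140 hood -36.4 35.8 gap -13.1 11.2 160
160 hood -36.8 34.6 gap -13.3 11.6 157
180 hood -36.7 34.7 gap -13.4 11.1 158
200 hood -36.9 34.5 gap -23.5 -22.2 190
220 rail [-26.2 -13.4  -0.4] [ 0.3 11.8 23.3] floor [-59.9  58.4]
outer ang -6.80 off 0.06
slot ang -6.81 off -0.02
a hood range [ -0.55410174   3.9143775  218.13050736 219.94276558]
floor a [-168.37124165 -143.3791976  -119.76097717  205.10509941  210.09902495]
[(-28, 4.3),
[... 1413 characters left out ...]
ot ang -6.34 off -0.45
a hood range [1.33407282e-01 5.12379593e+00 2.18164419e+02 2.21063517e+02]
floor a [-166.9995062  -124.35157998 -117.26458023  225.00235225  246.84971388]
[(-28, 3.9), (-24, 3.4), (-20, 3.1), (-16, 3.5), (-12, 3.5), (-8, 3.8), (-4, 4.1), (0, 19.4), (4, 33.8), (12, 4.0), (16, 34.1), (20, 35.7), (24, 36.3), (28, 36.5), (32, 36.8), (36, 35.7), (40, 36.0)]
[(196, 37.1), (200, 36.8), (204, 36.8), (208, 19.3), (212, 37.0), (216, 37.8), (220, 35.7), (228, 22.2), (232, 19.7)]
[(-160, -0.1), (-156, -0.3), (-152, -0.1), (-148, -0.8), (-144, -0.8), (-140, -0.6), (-136, -0.9), (-132, -0.7), (-128, -0.8), (-124, 2.7), (-120, 3.0), (-116, 3.1), (-112, 3.9), (-108, 3.6), (-104, 3.4)]
```

View pics/top_crop.png

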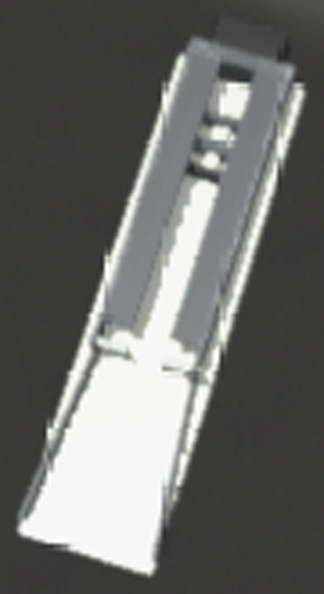

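The crop shows the apron at the lower end, the gate at about (150,350), the grey hood with its slot, and the sprung connector at about (210,160). I put the gate at (0.5245, 0.0735) with yaw -6.75°, and the carrier at (0.473, -0.279) with yaw -10.3°.

Call:
drive_tool --moves '[{"delta_pos":[-41.7,24.8,0],"turn":0,"claw":0.6},{"delta_pos":[-41.7,24.8,0],"turn":0,"claw":0.6},{"delta_pos":[-41.7,24.8,0],"turn":0,"claw":0.6},{"delta_pos":[-41.7,24.8,0],"turn":0,"claw":0.6},{"delta_pos":[-41.7,24.8,0],"turn":0,"claw":0.6},{"delta_pos":[-41.7,24.8,0],"turn":0,"claw":0.6},{"delta_pos":[-41.7,24.8,0],"turn":0,"claw":0.6},{"delta_pos":[-41.7,24.8,0],"turn":0,"claw":0.6},{"delta_pos":[-41.7,24.8,0],"turn":0,"claw":0.6},{"delta_pos":[0,0,0],"turn":0.156,"claw":0.6},{"delta_pos":[0,0,0],"turn":0.156,"claw":0.6},{"delta_pos":[0,0,0],"turn":0.155,"claw":0.6}]'

```text
time_s: 1.6
tcp_pos: [0.4738, -0.2783, 0.222]
ee_rot: [[-0.983, 0.183, -0.001], [0.183, 0.983, 0.0], [0.001, 0.0, -1.0]]
wrist_force: [-0.1, -0.2, 0.2]
gripper_width: 0.599
gripper_force: 0.0
```

Call:
drive_tool --moves '[{"delta_pos":[0,0,35],"turn":0,"claw":0.6},{"delta_pos":[0,0,35],"turn":0,"claw":0.6},{"delta_pos":[0,0,0],"turn":0,"claw":0.6},{"delta_pos":[0,0,0],"turn":0,"claw":0.6}]'

```text
time_s: 2.1
tcp_pos: [0.4748, -0.2791, 0.1537]
ee_rot: [[-0.984, 0.178, 0.001], [0.178, 0.984, -0.001], [-0.002, -0.001, -1.0]]
wrist_force: [0.1, 0.1, 0.0]
gripper_width: 0.605
gripper_force: 0.0
```

```bash
cat >> h.py <<'E'
BO=np.array([.5245,.0735]); BA=-6.75
def st(goal=None,yaw=None):
    s=monitor.sense(); R=s["ee_rot"]; p=s["tcp_pos"]
    ya=np.degrees(np.arctan2(R[1,1],R[0,1]))-90
    t=np.radians(BA); B=np.array([[np.cos(t),np.sin(t)],[-np.sin(t),np.cos(t)]])
    print("t%.2f"%s["time_s"],"tcp",p.round(4),"yaw %.2f"%ya,"bay",(B@(p[:2]-BO)*1000).round(1),"F",s["wrist_force"].round(2),"Fbay",(B@s["wrist_force"][:2]).round(2),"M",s["moment"].round(2),"w %.3f gf %.1f"%(s["gripper_width"],s["gripper_force"]))
    if goal is not None: print("tool d mm",(R.T@(np.array(goal)-p)*1000).round(1), "tilt",R[:2,2].round(4))
    if yaw is not None: print("turn rad",round(float(np.radians(ya-yaw)),4))
E
python3 -c "
from h import *
st([.473,-.279,.044],-10.2)"
```

```text
t2.10 tcp [ 0.4748 -0.2791  0.1537] yaw -10.24 bay [  -7.9 -356. ] F [0.08 0.05 0.01] Fbay [0.07 0.06] M [-0.01 -0.01 -0.03] w 0.605 gf 0.0
tool d mm [ 1.900e+00 -1.000e-01  1.097e+02] tilt [ 0.0014 -0.0011]
turn rad -0.0007
```

Call:
drive_tool --moves '[{"delta_pos":[1.8,0,30],"turn":0,"claw":0.6},{"delta_pos":[0,0,30],"turn":0,"claw":0.6},{"delta_pos":[0,0,30],"turn":0,"claw":0.6},{"delta_pos":[0,0,19.5],"turn":0,"claw":0.6},{"delta_pos":[0,0,0],"turn":0,"claw":0.6},{"delta_pos":[0,0,0],"turn":0,"claw":0.0},{"delta_pos":[0,0,0],"turn":0,"claw":0.0},{"delta_pos":[0,0,0],"turn":0,"claw":0.0},{"delta_pos":[0,0,0],"turn":0,"claw":0.0},{"delta_pos":[0,0,0],"turn":0,"claw":0.0}]'

```text
time_s: 3.35
tcp_pos: [0.4722, -0.2786, 0.0433]
ee_rot: [[-0.984, 0.178, 0.0], [0.178, 0.984, -0.0], [-0.0, -0.0, -1.0]]
wrist_force: [-0.6, -3.0, 0.9]
gripper_width: 0.117
gripper_force: 1.2
```

```bash
python3 -c "
from h import *
st([.473,-.279,.044],-10.2)"
```

```text
t3.35 tcp [ 0.4722 -0.2786  0.0433] yaw -10.25 bay [ -10.5 -355.8] F [-0.59 -2.96  0.92] Fbay [-0.24 -3.01] M [-0.88  0.16  0.04] w 0.117 gf 1.2
tool d mm [-0.8 -0.3 -0.7] tilt [ 0.0002 -0.0004]
turn rad -0.001
```

Call:
drive_tool --moves '[{"delta_pos":[0,0,0],"turn":0,"claw":0.0},{"delta_pos":[0,0,0],"turn":0,"claw":0.0},{"delta_pos":[0,0,-10],"turn":0,"claw":0.0},{"delta_pos":[0,0,-20],"turn":0,"claw":0.0},{"delta_pos":[0,0,-25],"turn":0,"claw":0.0},{"delta_pos":[0,0,-25],"turn":0,"claw":0.0},{"delta_pos":[0,0,0],"turn":-0.061,"claw":0.0},{"delta_pos":[0,0,0],"turn":0,"claw":0.0}]'

```text
time_s: 4.35
tcp_pos: [0.4715, -0.2779, 0.123]
ee_rot: [[-0.993, 0.119, -0.001], [0.119, 0.993, 0.001], [0.001, 0.001, -1.0]]
wrist_force: [-0.7, 0.2, -4.2]
gripper_width: 0.112
gripper_force: 30.0
```

```bash
python3 -c "
from h import *
st([.451,.0822,.123],-6.75)"
```

```text
t4.35 tcp [ 0.4715 -0.2779  0.123 ] yaw -6.84 bay [ -11.3 -355.2] F [-0.72  0.23 -4.2 ] Fbay [-0.74  0.14] M [ 0.02 -0.   -0.04] w 0.112 gf 30.0
tool d mm [6.330e+01 3.551e+02 3.000e-01] tilt [-0.0007  0.0009]
turn rad -0.0015
```

Call:
drive_tool --moves '[{"delta_pos":[4,20,0],"turn":0,"claw":0},{"delta_pos":[7,38,0],"turn":0,"claw":0},{"delta_pos":[7,38,0],"turn":0,"claw":0},{"delta_pos":[7,38,0],"turn":0,"claw":0},{"delta_pos":[7,38,0],"turn":0,"claw":0},{"delta_pos":[7,38,0],"turn":0,"claw":0},{"delta_pos":[7,38,0],"turn":0,"claw":0},{"delta_pos":[7,38,0],"turn":0,"claw":0},{"delta_pos":[6,38,0],"turn":0,"claw":0},{"delta_pos":[4.3,31,0],"turn":0,"claw":0},{"delta_pos":[0,0,0],"turn":0,"claw":0},{"delta_pos":[0,0,0],"turn":0,"claw":0}]'

```text
time_s: 5.85
tcp_pos: [0.4504, 0.0812, 0.1226]
ee_rot: [[-0.993, 0.118, -0.002], [0.118, 0.993, -0.001], [0.002, -0.001, -1.0]]
wrist_force: [0.2, -1.6, -3.5]
gripper_width: 0.114
gripper_force: 30.0
```

```bash
python3 - <<'E'
from h import *
st([.451,.0822,.123],-6.75)
t=np.radians(BA); B=np.array([[np.cos(t),np.sin(t)],[-np.sin(t),np.cos(t)]])
for n in("top","side"):
    c=cams.capture(n); cv2.imwrite(f"pics/{n}1.png",c["color"][...,::-1]); X=pts(c).reshape(-1,3)
    k=X[(X[:,2]>.085)&(X[:,2]<.105)]; q=(k[:,:2]-BO)@B.T*1000
    k=k[(abs(q[:,0]+74)<60)&(abs(q[:,1])<45)]; q=(k[:,:2]-BO)@B.T*1000
    print(n,len(k),cv2.minAreaRect(q.astype(np.float32)),"z",np.percentile(k[:,2],[5,50,95]).round(4))
    A=np.c_[q,np.ones(len(q))]; z=k[:,2]*1000; m=z>93
    print("plane",np.linalg.lstsq(A[m],z[m],rcond=None)[0].round(4))
E
```

```text
t5.85 tcp [0.4504 0.0812 0.1226] yaw -6.80 bay [-74.5  -1. ] F [ 0.2  -1.57 -3.48] Fbay [ 0.38 -1.53] M [-0.03 -0.01  0.02] w 0.114 gf 30.0
tool d mm [-0.4  1.  -0.4] tilt [-0.0017 -0.0007]
turn rad -0.0009
top 188 ((-115.93704223632812, -0.7165775299072266), (59.58021545410156, 14.795145988464355), 88.96266174316406) z [0.0948 0.0973 0.0994]
plane [ 8.790000e-02 -2.000000e-04  1.074597e+02]
side 617 ((-72.84526824951172, -0.03259468078613281), (100.26253509521484, 62.144901275634766), 0.559336245059967) z [0.0871 0.0965 0.099 ]
plane [ 1.40000e-03 -1.10000e-02  9.69907e+01]
```

View pics/side1.png

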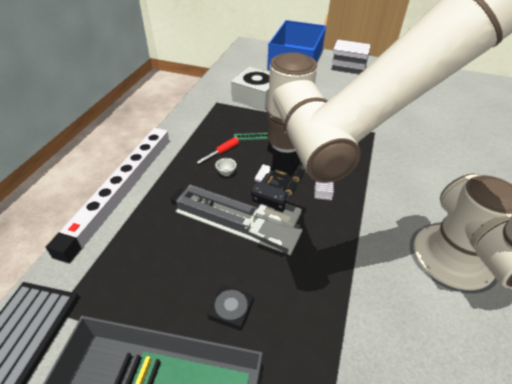

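The side view at (275,190) shows the carrier held level over the apron, and the measured offsets from the bay line are under 1 mm. I'll lower it now.

Call:
drive_tool --moves '[{"delta_pos":[0,0.7,20],"turn":0,"claw":0},{"delta_pos":[0,0,20],"turn":0,"claw":0},{"delta_pos":[0,0,20],"turn":0,"claw":0},{"delta_pos":[0,0,8],"turn":0,"claw":0},{"delta_pos":[0,0,2],"turn":0,"claw":0},{"delta_pos":[0,0,2],"turn":0,"claw":0},{"delta_pos":[0,0,1],"turn":0,"claw":0},{"delta_pos":[0,0,0],"turn":0,"claw":0},{"delta_pos":[0,0,0],"turn":0,"claw":0}]'

```text
time_s: 7.08
tcp_pos: [0.4514, 0.0824, 0.0503]
ee_rot: [[-0.993, 0.118, 0.001], [0.118, 0.993, 0.0], [-0.0, 0.0, -1.0]]
wrist_force: [0.4, -0.1, -3.8]
gripper_width: 0.11
gripper_force: 30.0
```

```bash
python3 -c "
from h import *
st()"
```

```text
t7.08 tcp [0.4514 0.0824 0.0503] yaw -6.77 bay [-73.6   0.2] F [ 0.45 -0.14 -3.8 ] Fbay [ 0.46 -0.09] M [-0.   -0.02  0.02] w 0.110 gf 30.0
```

Call:
drive_tool --moves '[{"delta_pos":[0,0,1],"claw":0},{"delta_pos":[0,0,1],"claw":0},{"delta_pos":[0,0,0.5],"claw":0},{"delta_pos":[0,0,0],"claw":0}]'

```text
invalid input
```

Call:
drive_tool --moves '[{"delta_pos":[0,0,0.4],"claw":0},{"delta_pos":[0,0,0],"claw":0}]'

```text
invalid input
```

Call:
drive_tool --moves '[{"delta_pos":[0,0,1],"turn":0,"claw":0},{"delta_pos":[0,0,1],"turn":0,"claw":0},{"delta_pos":[0,0,0.5],"turn":0,"claw":0},{"delta_pos":[0,0,0],"turn":0,"claw":0}]'

```text
time_s: 7.58
tcp_pos: [0.4512, 0.0823, 0.0475]
ee_rot: [[-0.993, 0.118, -0.0], [0.118, 0.993, -0.0], [0.0, -0.0, -1.0]]
wrist_force: [-0.2, 0.2, -3.9]
gripper_width: 0.112
gripper_force: 30.0
```

Call:
drive_tool --moves '[{"delta_pos":[0,0,0.4],"turn":0,"claw":0},{"delta_pos":[0,0,0],"turn":0,"claw":0}]'

```text
time_s: 7.82
tcp_pos: [0.4513, 0.0823, 0.0472]
ee_rot: [[-0.993, 0.118, 0.0], [0.118, 0.993, 0.0], [-0.0, 0.0, -1.0]]
wrist_force: [-0.5, 1.0, -3.2]
gripper_width: 0.109
gripper_force: 30.0
```

Call:
drive_tool --moves '[{"delta_pos":[-5,0,0],"turn":0,"claw":0},{"delta_pos":[-5,0,0],"turn":0,"claw":0},{"delta_pos":[-5,0,0],"turn":0,"claw":0},{"delta_pos":[-5,0,0],"turn":0,"claw":0}]'

```text
time_s: 8.32
tcp_pos: [0.4716, 0.0799, 0.0471]
ee_rot: [[-0.993, 0.118, 0.0], [0.118, 0.993, 0.0], [-0.0, 0.0, -1.0]]
wrist_force: [-0.7, 1.2, -2.3]
gripper_width: 0.112
gripper_force: 30.0
```

```bash
python3 -c "
from h import *
st()"
```

```text
t8.32 tcp [0.4716 0.0799 0.0471] yaw -6.78 bay [-53.3   0.1] F [-0.71  1.24 -2.27] Fbay [-0.85  1.15] M [-0.03  0.04  0.  ] w 0.112 gf 30.0
```

Call:
drive_tool --moves '[{"delta_pos":[-4,0,0],"turn":0,"claw":0},{"delta_pos":[-4,0,0],"turn":0,"claw":0},{"delta_pos":[-4,0,0],"turn":0,"claw":0}]'

```text
time_s: 8.7
tcp_pos: [0.483, 0.0784, 0.0472]
ee_rot: [[-0.993, 0.118, -0.001], [0.118, 0.993, -0.0], [0.001, -0.0, -1.0]]
wrist_force: [-1.8, 0.3, -1.8]
gripper_width: 0.111
gripper_force: 30.0
```

Call:
drive_tool --moves '[{"delta_pos":[-4,0,0],"turn":0,"claw":0},{"delta_pos":[-4,0,0],"turn":0,"claw":0},{"delta_pos":[-4,0,0],"turn":0,"claw":0}]'

```text
time_s: 9.07
tcp_pos: [0.4953, 0.0771, 0.0471]
ee_rot: [[-0.993, 0.118, 0.0], [0.118, 0.993, 0.0], [-0.0, 0.0, -1.0]]
wrist_force: [-1.3, 0.5, -2.1]
gripper_width: 0.112
gripper_force: 30.0
```

```bash
python3 -c "
from h import *
st()"
```

```text
t9.07 tcp [0.4953 0.0771 0.0471] yaw -6.78 bay [-29.4   0.1] F [-1.31  0.46 -2.14] Fbay [-1.35  0.3 ] M [ 0.05  0.28 -0.04] w 0.112 gf 30.0
```

Call:
drive_tool --moves '[{"delta_pos":[-4,0,0],"turn":0,"claw":0},{"delta_pos":[-4,0,0],"turn":0,"claw":0},{"delta_pos":[-4,0,0],"turn":0,"claw":0},{"delta_pos":[-4,0,0],"turn":0,"claw":0}]'

```text
time_s: 9.57
tcp_pos: [0.5111, 0.0752, 0.0471]
ee_rot: [[-0.993, 0.118, 0.0], [0.118, 0.993, 0.0], [-0.0, 0.0, -1.0]]
wrist_force: [-1.5, 0.5, -1.2]
gripper_width: 0.112
gripper_force: 30.0
```

Call:
drive_tool --moves '[{"delta_pos":[-4,0,0],"turn":0,"claw":0},{"delta_pos":[-4,0,0],"turn":0,"claw":0},{"delta_pos":[-4,0,0],"turn":0,"claw":0},{"delta_pos":[-4,0,0],"turn":0,"claw":0}]'

```text
time_s: 10.07
tcp_pos: [0.527, 0.0733, 0.0472]
ee_rot: [[-0.993, 0.118, -0.0], [0.118, 0.993, 0.0], [0.0, 0.0, -1.0]]
wrist_force: [-0.3, 0.7, -1.3]
gripper_width: 0.108
gripper_force: 30.0
```

```bash
python3 -c "
from h import *
st()"
```

```text
t10.07 tcp [0.527  0.0733 0.0472] yaw -6.78 bay [2.5 0.1] F [-0.26  0.66 -1.3 ] Fbay [-0.33  0.63] M [0.03 0.25 0.01] w 0.108 gf 30.0
```

Call:
drive_tool --moves '[{"delta_pos":[-4,0,0],"turn":0,"claw":0},{"delta_pos":[-4,0,0],"turn":0,"claw":0},{"delta_pos":[-4,0,0],"turn":0,"claw":0},{"delta_pos":[-4,0,0],"turn":0,"claw":0},{"delta_pos":[-4,0,0],"turn":0,"claw":0},{"delta_pos":[-4,0,0],"turn":0,"claw":0},{"delta_pos":[-4,0,0],"turn":0,"claw":0}]'

```text
time_s: 10.95
tcp_pos: [0.5548, 0.07, 0.0472]
ee_rot: [[-0.993, 0.118, 0.0], [0.118, 0.993, 0.0], [-0.0, 0.0, -1.0]]
wrist_force: [-1.4, 0.2, -2.0]
gripper_width: 0.109
gripper_force: 30.0
```

Call:
drive_tool --moves '[{"delta_pos":[-4,0,0],"turn":0,"claw":0},{"delta_pos":[-4,0,0],"turn":0,"claw":0},{"delta_pos":[-4,0,0],"turn":0,"claw":0},{"delta_pos":[-4,0,0],"turn":0,"claw":0},{"delta_pos":[-4,0,0],"turn":0,"claw":0},{"delta_pos":[-4,0,0],"turn":0,"claw":0},{"delta_pos":[-4,0,0],"turn":0,"claw":0},{"delta_pos":[-4,0,0],"turn":0,"claw":0}]'

```text
time_s: 11.95
tcp_pos: [0.5866, 0.0662, 0.0471]
ee_rot: [[-0.993, 0.118, -0.0], [0.118, 0.993, -0.0], [0.0, -0.0, -1.0]]
wrist_force: [-1.4, -0.5, -0.7]
gripper_width: 0.114
gripper_force: 30.0
```

Call:
drive_tool --moves '[{"delta_pos":[-3,0,0],"turn":0,"claw":0},{"delta_pos":[-3,0,0],"turn":0,"claw":0},{"delta_pos":[0,0,0],"turn":0,"claw":0},{"delta_pos":[0,0,0],"turn":0,"claw":0}]'

```text
time_s: 12.45
tcp_pos: [0.5928, 0.0656, 0.0472]
ee_rot: [[-0.993, 0.118, 0.001], [0.118, 0.993, 0.0], [-0.001, 0.0, -1.0]]
wrist_force: [1.8, -0.5, -2.5]
gripper_width: 0.113
gripper_force: 30.0
```

```bash
python3 -c "
from h import *
st()"
```

```text
t12.45 tcp [0.5928 0.0656 0.0472] yaw -6.76 bay [68.8  0.1] F [ 1.82 -0.5  -2.51] Fbay [ 1.86 -0.28] M [-0.17 -0.26  0.06] w 0.113 gf 30.0
```

Call:
drive_tool --moves '[{"delta_pos":[-2,0,0],"turn":0,"claw":0},{"delta_pos":[-2,0,0],"turn":0,"claw":0},{"delta_pos":[-2,0,0],"turn":0,"claw":0},{"delta_pos":[0,0,0],"turn":0,"claw":0}]'

```text
time_s: 12.95
tcp_pos: [0.5986, 0.0648, 0.0472]
ee_rot: [[-0.993, 0.118, 0.001], [0.118, 0.993, 0.0], [-0.001, 0.0, -1.0]]
wrist_force: [0.4, -0.6, -0.2]
gripper_width: 0.112
gripper_force: 30.0
```

Call:
drive_tool --moves '[{"delta_pos":[-2,0,0],"turn":0,"claw":0},{"delta_pos":[-2,0,0],"turn":0,"claw":0},{"delta_pos":[0,0,0],"turn":0,"claw":0}]'

```text
time_s: 13.32
tcp_pos: [0.6026, 0.0643, 0.0472]
ee_rot: [[-0.993, 0.118, 0.001], [0.118, 0.993, 0.0], [-0.001, 0.0, -1.0]]
wrist_force: [-0.5, 0.5, -0.5]
gripper_width: 0.111
gripper_force: 30.0
```

Call:
drive_tool --moves '[{"delta_pos":[-2,0,0],"turn":0,"claw":0},{"delta_pos":[-2,0,0],"turn":0,"claw":0},{"delta_pos":[0,0,0],"turn":0,"claw":0}]'

```text
time_s: 13.7
tcp_pos: [0.6058, 0.0639, 0.0472]
ee_rot: [[-0.993, 0.118, -0.001], [0.118, 0.993, -0.0], [0.001, -0.0, -1.0]]
wrist_force: [-3.1, 1.0, 0.8]
gripper_width: 0.108
gripper_force: 30.0
```

```bash
python3 -c "
from h import *
st()"
```

```text
t13.70 tcp [0.6058 0.0639 0.0472] yaw -6.77 bay [81.8 -0. ] F [-3.12  1.01  0.79] Fbay [-3.22  0.64] M [0.21 0.86 0.03] w 0.108 gf 30.0
```

Call:
drive_tool --moves '[{"delta_pos":[-1.5,0,0],"turn":0,"claw":0},{"delta_pos":[-1.5,0,0],"turn":0,"claw":0},{"delta_pos":[0,0,0],"turn":0,"claw":0}]'

```text
time_s: 14.08
tcp_pos: [0.6082, 0.0635, 0.0472]
ee_rot: [[-0.993, 0.118, -0.002], [0.118, 0.993, -0.0], [0.002, -0.001, -1.0]]
wrist_force: [-4.7, 0.6, 3.5]
gripper_width: 0.113
gripper_force: 30.0
```

```bash
python3 -c "
from h import *
st()"
```

```text
t14.07 tcp [0.6082 0.0635 0.0472] yaw -6.78 bay [84.3 -0.1] F [-4.74  0.6   3.49] Fbay [-4.77  0.03] M [0.5  1.49 0.05] w 0.113 gf 30.0
```

Call:
drive_tool --moves '[{"delta_pos":[-1.5,0,-0.2],"turn":0,"claw":0},{"delta_pos":[-1.5,0,0],"turn":0,"claw":0},{"delta_pos":[0,0,0],"turn":0,"claw":0}]'

```text
time_s: 14.45
tcp_pos: [0.6105, 0.0632, 0.0473]
ee_rot: [[-0.993, 0.118, -0.004], [0.118, 0.993, -0.0], [0.003, -0.001, -1.0]]
wrist_force: [-6.9, 2.4, 4.1]
gripper_width: 0.108
gripper_force: 30.0
```

```bash
python3 -c "
from h import *
st()"
```

```text
t14.45 tcp [0.6105 0.0632 0.0473] yaw -6.79 bay [86.6 -0.1] F [-6.95  2.44  4.05] Fbay [-7.18  1.61] M [0.67 2.   0.04] w 0.108 gf 30.0
```

Call:
drive_tool --moves '[{"delta_pos":[-1.5,0,-0.2],"turn":0,"claw":0},{"delta_pos":[-1.5,0,0],"turn":0,"claw":0},{"delta_pos":[0,0,0],"turn":0,"claw":0}]'

```text
time_s: 14.82
tcp_pos: [0.6133, 0.0629, 0.0473]
ee_rot: [[-0.993, 0.118, -0.004], [0.118, 0.993, -0.0], [0.004, -0.001, -1.0]]
wrist_force: [-7.1, 2.3, 4.2]
gripper_width: 0.109
gripper_force: 30.0
```

```bash
python3 -c "
from h import *
st()"
```

```text
t14.82 tcp [0.6133 0.0629 0.0473] yaw -6.79 bay [89.4 -0.1] F [-7.06  2.28  4.15] Fbay [-7.28  1.44] M [0.67 1.91 0.07] w 0.109 gf 30.0
```

Call:
drive_tool --moves '[{"delta_pos":[-1.5,0,-0.2],"turn":0,"claw":0},{"delta_pos":[0,0,0],"turn":0,"claw":0}]'

```text
time_s: 15.08
tcp_pos: [0.6147, 0.0627, 0.0474]
ee_rot: [[-0.993, 0.118, -0.004], [0.118, 0.993, -0.0], [0.004, -0.001, -1.0]]
wrist_force: [-7.1, 2.2, 2.9]
gripper_width: 0.106
gripper_force: 30.0
```

```bash
python3 -c "
from h import *
st()"
```

```text
t15.07 tcp [0.6147 0.0627 0.0474] yaw -6.79 bay [90.8 -0.2] F [-7.08  2.15  2.94] Fbay [-7.28  1.31] M [0.73 1.95 0.06] w 0.106 gf 30.0
```

Call:
drive_tool --moves '[{"delta_pos":[-1.5,0,0],"turn":0,"claw":0},{"delta_pos":[-1.5,0,0],"turn":0,"claw":0},{"delta_pos":[0,0,0],"turn":0,"claw":0}]'

```text
time_s: 15.45
tcp_pos: [0.6177, 0.0623, 0.0474]
ee_rot: [[-0.993, 0.118, -0.004], [0.118, 0.993, -0.0], [0.004, -0.001, -1.0]]
wrist_force: [-7.0, 2.0, 2.7]
gripper_width: 0.118
gripper_force: 30.0
```

Call:
drive_tool --moves '[{"delta_pos":[-1.5,0,0],"turn":0,"claw":0},{"delta_pos":[-1,0,0],"turn":0,"claw":0},{"delta_pos":[0,0,0],"turn":0,"claw":0}]'

```text
time_s: 15.82
tcp_pos: [0.6201, 0.062, 0.0474]
ee_rot: [[-0.993, 0.118, -0.004], [0.118, 0.993, -0.0], [0.004, -0.001, -1.0]]
wrist_force: [-6.6, 2.4, 3.3]
gripper_width: 0.112
gripper_force: 30.0
```

```bash
python3 -c "
from h import *
st()"
```

```text
t15.82 tcp [0.6201 0.062  0.0474] yaw -6.79 bay [96.3 -0.2] F [-6.64  2.42  3.27] Fbay [-6.88  1.62] M [0.67 1.95 0.06] w 0.112 gf 30.0
```

Call:
drive_tool --moves '[{"delta_pos":[-1,0,0],"turn":0,"claw":0},{"delta_pos":[0,0,0],"turn":0,"claw":0}]'

```text
time_s: 16.08
tcp_pos: [0.621, 0.0619, 0.0474]
ee_rot: [[-0.993, 0.118, -0.004], [0.118, 0.993, -0.0], [0.004, -0.001, -1.0]]
wrist_force: [-7.5, 3.4, 4.8]
gripper_width: 0.109
gripper_force: 30.0
```

Call:
drive_tool --moves '[{"delta_pos":[-1,0,0],"turn":0,"claw":0},{"delta_pos":[0,0,0],"turn":0,"claw":0}]'

```text
time_s: 16.32
tcp_pos: [0.6218, 0.0618, 0.0474]
ee_rot: [[-0.993, 0.118, -0.005], [0.118, 0.993, -0.001], [0.005, -0.001, -1.0]]
wrist_force: [-7.8, 2.4, 4.0]
gripper_width: 0.115
gripper_force: 30.0
```

```bash
python3 -c "
from h import *
st()"
```

```text
t16.32 tcp [0.6218 0.0618 0.0474] yaw -6.79 bay [98.  -0.2] F [-7.82  2.41  3.95] Fbay [-8.05  1.48] M [0.82 2.21 0.1 ] w 0.115 gf 30.0
```

The force held at 7 N while the connector slid about 10 mm, then rose, so the hard stop has been reached. I'll ease back, release and lift.

Call:
drive_tool --moves '[{"delta_pos":[1.5,0,0],"turn":0,"claw":0},{"delta_pos":[1.5,0,0],"turn":0,"claw":0},{"delta_pos":[1.5,0,0],"turn":0,"claw":0},{"delta_pos":[1.5,0,0],"turn":0,"claw":0},{"delta_pos":[1,0,0],"turn":0,"claw":0},{"delta_pos":[0,0,0],"turn":0,"claw":0}]'

```text
time_s: 17.08
tcp_pos: [0.6169, 0.0625, 0.0474]
ee_rot: [[-0.993, 0.118, -0.0], [0.118, 0.993, -0.0], [0.0, -0.0, -1.0]]
wrist_force: [-1.8, -0.1, -4.3]
gripper_width: 0.111
gripper_force: 30.0
```

Call:
drive_tool --moves '[{"delta_pos":[0,0,0],"turn":0,"claw":0.4},{"delta_pos":[0,0,0],"turn":0,"claw":0.4},{"delta_pos":[0,0,0],"turn":0,"claw":0.4},{"delta_pos":[0,0,0],"turn":0,"claw":0.4},{"delta_pos":[0,0,-10],"turn":0,"claw":0.4},{"delta_pos":[0,0,-30],"turn":0,"claw":0.4},{"delta_pos":[0,0,-40],"turn":0,"claw":0.4},{"delta_pos":[0,0,-50],"turn":0,"claw":0.4},{"delta_pos":[60,0,-10],"turn":0,"claw":0.4},{"delta_pos":[60,0,0],"turn":0,"claw":0.4},{"delta_pos":[60,0,0],"turn":0,"claw":0.4},{"delta_pos":[0,0,0],"turn":0,"claw":0.4}]'

```text
time_s: 18.58
tcp_pos: [0.4345, 0.0831, 0.1886]
ee_rot: [[-0.993, 0.116, -0.0], [0.116, 0.993, 0.001], [0.0, 0.001, -1.0]]
wrist_force: [1.1, -0.2, 1.2]
gripper_width: 0.398
gripper_force: 0.0
```

```bash
python3 - <<'E'
from h import *
st()
t=np.radians(BA); B=np.array([[np.cos(t),np.sin(t)],[-np.sin(t),np.cos(t)]])
for n in("top","side"):
    c=cams.capture(n); cv2.imwrite(f"pics/{n}2.png",cv2.resize(c["color"][...,::-1],(800,600))); X=pts(c).reshape(-1,3)
    q=(X[:,:2]-BO)@B.T*1000; m=(X[:,2]>.068)&(X[:,2]<.082)&(abs(q[:,1])<25)&(q[:,0]>40)&(q[:,0]<140)
    if m.any(): print(n,m.sum(),q[m].mean(0),X[m,2].mean(), (q[m].min(0)+q[m].max(0))/2)
    f=(abs(abs(q[:,1])-20)<7)&(abs(q[:,0])<30); print([(s,round(float(np.median(X[f&(q[:,0]>=s)&(q[:,0]<s+4),2]))*1000,1)) for s in range(-20,24,4) if (f&(q[:,0]>=s)&(q[:,0]<s+4)).any()])
E
```

```text
t18.57 tcp [0.4345 0.0831 0.1886] yaw -6.64 bay [-90.5  -1. ] F [ 1.12 -0.22  1.25] Fbay [ 1.14 -0.08] M [ 0.01 -0.17  0.01] w 0.398 gf 0.0
top 51 [ 9.24211409e+01 -6.22680246e-02] 0.07537013773768673 [93.35049631  0.12184843]
[(-20, 4.4), (-16, 4.7), (-12, 2.9), (-8, 3.3), (-4, 25.7), (0, 34.7), (4, 4.2), (8, 3.5), (12, 6.2), (16, 36.9), (20, 38.0)]
side 42 [92.62588085  1.34813607] 0.07388033812881817 [92.96637009  0.54234576]
[(-20, 4.4), (-16, 3.6), (-12, 2.8), (-8, 3.4), (-4, 17.6), (0, 32.9), (4, 3.2), (8, 3.9), (12, 35.5), (16, 36.6), (20, 35.3)]
```

View pics/side2.png

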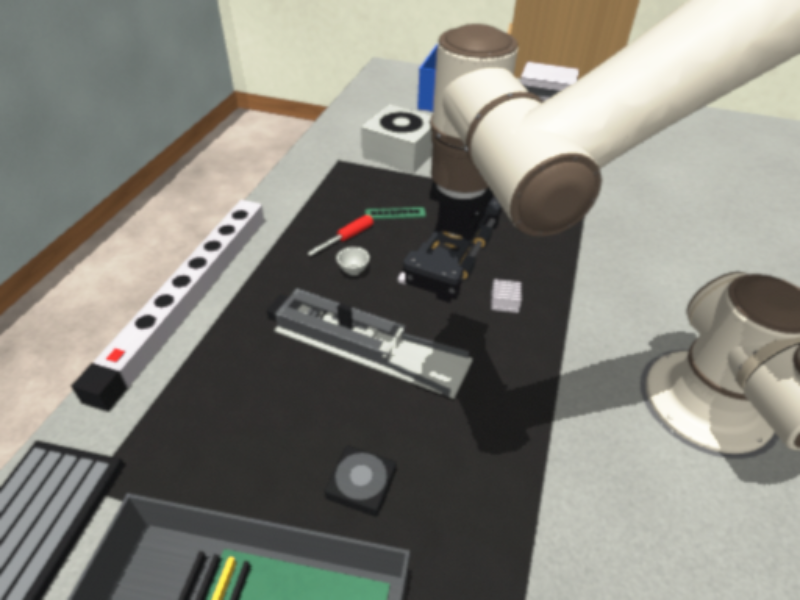

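The side view shows the tab at (345,315) standing in the slot at bay x of about 93 mm. The flap profile at the gate matches the starting one, so both flaps are shut, and the bystanders look undisturbed.

```bash
python3 -c "
from h import *
print(ticket.finish_job())"
```

```text
the job is handed in; nothing more can be done
None
```

The job is handed in: the carrier is in the bay about 93 mm past the gate, the connector is pressed to its stop at about 8 N, both flaps are shut behind it, and the arm is clear; the verdict was not shown to me.

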